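# Close the sweeps tray with its tongued deck board

### The arm

A 6-joint arm with a two-finger parallel gripper is mounted at the origin on the work surface. World frame = base frame: x ahead of the robot, y to its left, z up, the work surface at z = 0. Lengths are in m, angles in rad, forces in N, time in s.
With the tool pointing down it reaches from about 0.35 to 0.975 m from the base axis. Payload 4.9 kg.
Tool frame: the origin (TCP) lies midway between the tips of the shut fingers; the grasp point (between the pads) lies 19 mm behind it (ctrl.tcp_to_grasp is the distance from the TCP to the grasp point, in m); z points along the fingers, y is the line along which they close (so a half turn about z gives the same grasp; the last joint's range is limited). The gripper opens to 85 mm and grips with 20 to 120 N. Pads are 22 mm wide; open, the fingers measure 114 mm over their backs; the gripper's body (76 mm by 85 mm) begins 54 mm behind the grasp point. The pads swing forward as they close: fully open they stand 13 mm farther back than shut.
Start: joints at [1.009, 0.053, 1.613, -0, 1.476, -0.119], TCP at [0.268, 0.565, 0.231] pointing down, gripper open.
Joint ranges: [-3.01, 3.01], [-1.01, 2.22], [0.06, 2.58], [-1.02, 4.17], [0.09, 2.62], [-3.14, 3.14]. Speed limits (rad/s): [2.57, 2.57, 3.14, 3.14, 3.14, 3.14].

### API

Orientations are given as a rotation vector (axis times angle).
In Python, from station import ctrl gives the robot as it stands.
- The arm moves only by the shell command python3 jog.py [FORCE], which reads ROWS from standard input. ROWS is a JSON list of rows, 1 to 20 of them, each an object with the fields finger_gap (the finger opening in m), tx, ty, tz (the shift in m), ax, ay, az (a rotation vector in rad); a field left out counts as zero (the opening has to be given); each row is the pose to reach, as a shift and turn from the pose commanded when the command began, along the tool's axes at that moment; what a row does not reach only later rows make up. A row lasts 1/12 s, in which the tool goes at most 0.0417 m and 0.125 rad, less where a joint would pass 70% of its speed; a pose out of reach is approached as far as the arm can. The fingers move at their own pace and stop on an object; FORCE is the grip in N (left out, the last holds). Time passes only in rows, so rows that do not move let the fingers close. It prints the time, the measured TCP pose, the force, the opening and the grip force at its end. Input that does not fit is refused with a message, and nothing moves.
- ctrl.get_obs(): the state, without advancing time (a new reading comes with each control period).
- ctrl.get_image(name): name is "scene" or "top" or "wrist"; returns the picture (480x640x3 uint8, red, green, blue); there is no depth.
- ctrl.camera_params(name): a dict with "fx", "fy", "cx", "cy" (pixels), "k1" (the pictures are not rectified: a ray, as slopes to the right and down, at radius r is drawn at 1 + k1 r^2 times it, then the intrinsics apply), "T" (4x4, takes a point from camera to world coordinates); the wrist camera has in their place "tool_from_camera" (4x4, takes a point from camera to tool coordinates, whose origin is the TCP and whose axes are the flange's). Camera axes: x right, y down, z forward; pixel columns grow to the right and rows downward; lengths in m; the calibration is good to about 2 mm. A picture is of the moment at which its call begins: read the wrist's pose just before it. camera_params takes no time and is no camera call.
- ctrl.finish_job(): hands the job in; it is judged then, once.
The state is a dict: "t": time; "q": joint angles; "dq": joint speeds; "effort": joint torques, N m; "tool_pos": TCP position; "tool_rot": TCP orientation; "contact_force": force on the tool from outside, world axes, zero at the start; "wrist_torque": the same for the moment, N m; "opening": finger opening in m; "grip_force": force on a finger pad.
Only numpy, scipy, OpenCV 4.12 (cv2) and the standard library are available. Lean on these libraries where they do the work, as an engineer would, in place of code of your own. Each camera call takes 0.05 s, during which the arm holds its last target. There are 200 camera calls.

### The job

Close up the tray of silver castings: take the loose deck board by its handle, angle its tongue into the groove under the lip of the fixed deck board, then lower it under control and press it down until it lies flush and tight in the joint and the roller catch holds it. The deck frame has shifted a few millimetres in its tray, so find the groove by feel, without forcing or dropping the board (about 2 to 2.5 kg of push closes it, more than 4 kg would split the groove), let go, and leave the other things on the bench where they are.

Things in the scene. Friction and masses are not known exactly. Their poses are not given: they have to be found in the camera images.
- tray: Wooden sweeps tray, 234 (x, -121 to 113) x 264 (y) mm, fixed; origin on its underside, x from the fixed deck board over the opening to the far rail. In its plywood carcass, 42 mm high, sits a deck frame on shims. Its parts are given below at nominal places, but it got pushed back: all lie together 1 to 10 mm further to -x and up to 4 mm higher or lower, which no pose shows.
- groove (a point): Nominal place of the groove, tray (-22, 0, 44) mm: point on the slot's floor below the lip's edge. Fixed deck board: tray x -102 to -22 mm, top at z 60 mm. The slot under its edge is 11.5 mm high, 12 mm deep towards -x and runs the full opening; its floor is a strip that projects 18 mm past the lip, to x = -4 mm, and carries the board. The frame is stuck fast.
- lip_edge (a point): Nominal middle of the fixed board's top edge over the groove, tray (-22, 0, 60) mm; the lip under it is 4.5 mm thick.
- home (a point): Nominal place of the loose board's origin when home, tray (28, 0, 44) mm; axes then parallel to the tray's, top flush with the frame's tops (z 60 mm). Opening: x -22 to the far rail's face at 82 mm, y -104 to 104 mm between end walls (4 mm free play each way in y). A ledge at z 44 mm runs along the far rail, x 70 to 82 mm.
- plunger (a joint): Roller catch in the middle of the far rail: brass roller, 12 mm diameter, 28 mm long, spins freely; axis nominally at tray (80.2, 0, 53) mm. Value: how far it is pushed back to +x, 0 to 5.5 mm, spring 9 N at 0, 1.5 N per mm more. The far edge is pressed down past it (about 14 N there, 20 to 25 N at the handle); then it reads nearly 0 again, holding the edge down and the joint tight.
- board: Loose oak deck board, 0.2 to 0.35 kg, flat on the bench at first: panel 100 (x) x 200 (y) x 16 mm. Origin: centre of the panel's underside, z up. Tongue along its x = -50 mm edge, which goes in the groove. Too long to go in flat: tilt it 10 to 25 degrees, +x edge up, then lower.
- tongue (a point): Middle of the tongue's tip line, at board (-60, 0, 6.5) mm. The tongue sticks out 10 mm along the whole edge, z 3 to 10 mm, with a rounded tip (radius 3.5 mm). While the board is tilted, its top corner at board (-50, 0, 16) mm meets the lip's edge first (at 20 degrees with the tongue about 5 mm in); the rest goes in as the board is lowered with a light push to the groove.
- far_edge (a point): Middle of the board's far edge, at board (50, 0, 2.5) mm: a rounded step 5 mm thick that goes under the roller; above it the edge is set back to x = 46 mm.
- handle (a point): Grip point in the handle, at board (12, 0, 37) mm. The handle is a solid wooden bar on the top face, 18 mm wide (x), 110 mm long (y), 30 mm high; the point lies 21 mm above the top face and 9 mm below the bar's top.
- hammer: Hand hammer lying on the bench, a bystander; origin under its middle, lies along its x.
- stake: Bystander: wooden block 90 x 90 x 85 mm with a small steel stake on top, 133 mm high in all; origin at the centre of its underside.
- tub: Bystander: white plastic tub, 110 mm across, 75 mm high; origin at the centre of its underside.
- pin: Bystander: flat wooden bench pin, 130 x 65 x 16 mm; origin at the centre of its underside.

How it is judged:
On the way, in this order (a step that is already met when the one before it is completed fails the run):
1. the board rests on the tray, still tilted (more than 0.1 rad), with its tongue at the groove (x of tongue in the frame of tray between -0.048 and -0.016 m and z of tongue in the frame of tray between 0.039 and 0.0605 m and y of tongue in the frame of tray between -0.012 and 0.012 m and angle between board's own z axis and vertical above 0.1 rad and contact force between board and tray above 0.3 N), for 0.1 s.
2. the board lies flat and flush in the opening, tight in the groove and held down by the catch (value of joint plunger below 0.0025 m and x of board in the frame of tray between 0.0155 and 0.0295 m and z of board in the frame of tray between 0.0385 and 0.0495 m and y of board in the frame of tray between -0.007 and 0.007 m and angle between board's own z axis and vertical below 0.025 rad and angle between the x axis of board and the x axis of tray, either way round below 0.035 rad), for 0.2 s.
At the end, for the whole second after the job is handed in: The board is released and at rest, flat (tilt under 0.025 rad), turned less than 0.035 rad, within 7 mm (y), -12.5 to 1.5 mm (x) and 5.5 mm (z) of the nominal home, and the roller has sprung back over its edge (plunger under 2.5 mm, which here only a flush, tight joint allows) (all of step 2 and linear speed of board below 0.01 m/s and contact force between the fingers and board below 0.1 N); the robot touches nothing.
It fails at once if the board forced (over about 40 N of push): contacts on the tray over 40 N in all while tilted clear of the catch, or over 90 N later (about 50 N of it from the catch) (contact force between board and tray above 90 N or (angle between board's own z axis and vertical above 0.15 rad and contact force between board and tray above 40 N)).
It fails at once if the board dropped or slammed shut at the tray (turning faster than 2.5 rad/s or moving faster than 0.4 m/s with its tongue within 40 mm of the groove) (distance between tongue and groove below 0.04 m and (angular speed of board above 2.5 rad/s or linear speed of board above 0.4 m/s)).
It fails at once if the hammer, the stake block, the tub or the bench pin moved more than 20 mm (distance of any of hammer, stake, tub, pin from where it was at the start of the episode above 0.02 m).
It also fails if it takes over 62 s, if anything falls off the work surface, if the arm or the gripper's body presses on something with over 40 N, if the wrist force passes 120 N, or if a joint passes its speed limit or range.

## Working session

There is one attempt and no reset: what is moved stays moved. The work goes in short steps, Python scripts to look and compute and a shell command to move; the robot and the scene stay as the last step left them, time stands still between calls to the robot, and variables do not carry over. Pictures are saved under pics/ and viewed, at most 10 in all, crops included, and the job is handed in when it is done.

```bash
ls; mkdir -p pics; cat > h.py <<'E'
import numpy as np, cv2
from station import ctrl
from scipy.spatial.transform import Rotation as R
def snap(n,f):
    o=ctrl.get_obs(); im=ctrl.get_image(n); cv2.imwrite('pics/'+f+'.png',im[:,:,::-1]); return o,im
def pose(o):
    T=np.eye(4);T[:3,:3]=R.from_rotvec(o['tool_rot']).as_matrix();T[:3,3]=o['tool_pos'];return T
def cam(n,o=None):
    p=ctrl.camera_params(n); T=np.array(p['T']) if 'T' in p else pose(o)@np.array(p['tool_from_camera']); return p,T
def ray(p,T,uv):
    x,y=(uv[0]-p['cx'])/p['fx'],(uv[1]-p['cy'])/p['fy']
    rd=np.hypot(x,y); r=rd
    for _ in range(20): r=rd/(1+p['k1']*r*r)
    s=r/rd if rd>0 else 1
    d=T[:3,:3]@np.array([x*s,y*s,1.]); return T[:3,3],d/np.linalg.norm(d)
def onz(p,T,uv,z):
    c,d=ray(p,T,uv); return c+d*(z-c[2])/d[2]
def proj(p,T,X):
    q=T[:3,:3].T@(np.asarray(X)-T[:3,3]); x,y=q[0]/q[2],q[1]/q[2]; k=1+p['k1']*(x*x+y*y)
    return np.array([p['cx']+p['fx']*x*k,p['cy']+p['fy']*y*k])
def tri(rays):
    A=np.zeros((3,3));b=np.zeros(3)
    for c,d in rays:
        M=np.eye(3)-np.outer(d,d);A+=M;b+=M@c
    X=np.linalg.solve(A,b); return X,[np.linalg.norm((np.eye(3)-np.outer(d,d))@(X-c)) for c,d in rays]
E
python3 - <<'E'
from h import *
for n in('scene','top'):
    snap(n,n); p,T=cam(n); print(n,{k:v for k,v in p.items() if k!='T'},T.round(3).tolist())
print(ctrl.camera_params('wrist'),ctrl.get_obs())
E
```

```text
jog.py
pics
station.py
scene {'fx': 439.9116707818814, 'fy': 439.9116707818814, 'cx': 318.5917714206452, 'cy': 239.87506359977792, 'k1': -0.06991711067917336} [[-0.552, 0.459, -0.696, 1.15], [0.834, 0.303, -0.461, 0.451], [-0.001, -0.835, -0.551, 0.575], [0.0, 0.0, 0.0, 1.0]]
top {'fx': 578.2593262614294, 'fy': 578.2593262614294, 'cx': 323.7177614901007, 'cy': 230.85214539235133, 'k1': 0.06451314708067216} [[0.019, -0.982, 0.186, 0.236], [-1.0, -0.017, 0.013, 0.016], [-0.01, -0.186, -0.982, 1.43], [0.0, 0.0, 0.0, 1.0]]
{'fx': 422.8606142729799, 'fy': 422.8606142729799, 'cx': 312.670974799594, 'cy': 241.75641455447183, 'k1': -0.08934352818785835, 'tool_from_camera': array([[-2.97026421e-04, -9.54097997e-01, -2.99494449e-01,
         7.57022194e-02],
       [ 9.99999857e-01, -1.49904108e-04, -5.14210431e-04,
        -2.46179234e-04],
       [ 4.45711694e-04, -2.99494559e-01,  9.54097904e-01,
        -1.42240627e-01],
       [ 0.00000000e+00,  0.00000000e+00,  0.00000000e+00,
         1.00000000e+00]])} {'t': 0.1, 'q': array([ 1.00900763e+00,  5.33212543e-02,  1.61417840e+00,  1.14557624e-05,
        1.47599093e+00, -1.18994487e-01]), 'dq': array([-0.00032775, -0.00037167, -0.00436248, -0.00146799,  0.00053881,
       -0.00038379]), 'effort': array([ 5.02292532e-04, -3.94900453e+01, -3.71364105e+01, -1.12523830e-04,
        3.82185230e-03,  4.87975910e-06]), 'tool_pos': array([0.26747892, 0.56424085, 0.23015413]), 'tool_rot': array([-6.89731155e-01, -3.06428117e+00,  2.80364717e-03]), 'contact_force': array([-0.19143692,  0.14656566, -0.67711192]), 'wrist_torque': array([ 0.05030245, -0.0511886 , -0.00431738]), 'grip_force': 0.0, 'opening': 0.08568511789042012}
```

View pics/scene.png

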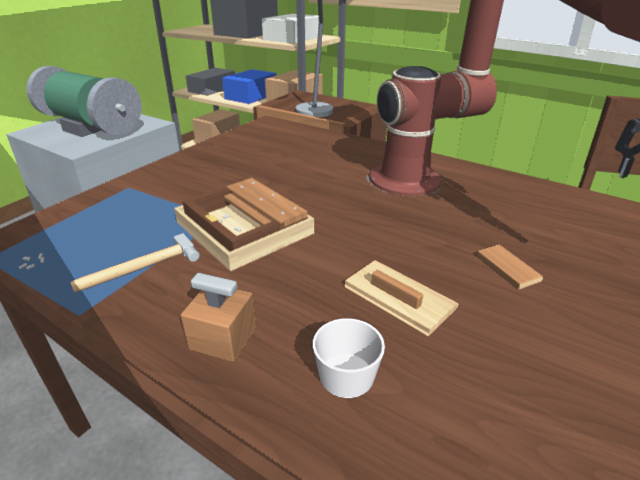

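View pics/top.png

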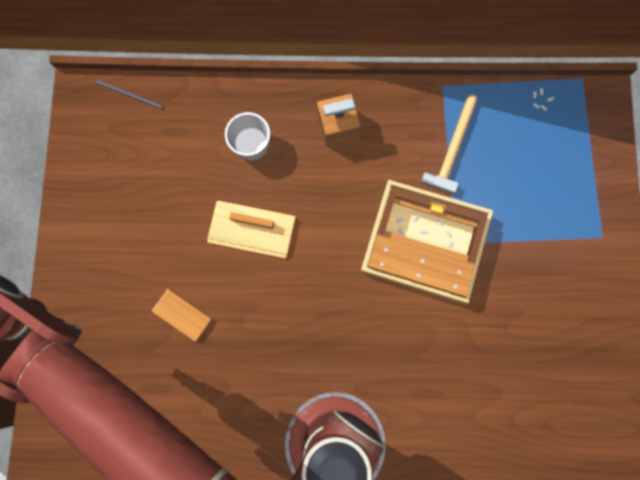

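The scene view shows the tray (245,220), board with handle (400,293), tub, stake, hammer and pin. In the top view the board has corners near (217,202), (295,214), (288,257), (208,243), with its handle at (251,219). The tray's corners are near (389,182), (492,212), (470,302), (362,270), with its fixed board in the lower half and the yellow roller at (437,208). Both +x axes point roughly along world +x.

```bash
python3 - <<'E'
from h import *
p,T=cam('top')
for z,L in((0.016,[(217,202),(295,214),(288,257),(208,243)]),(0.046,[(230,214),(273,222)]),(.042,[(389,182),(492,212),(470,302),(362,270)]),(.053,[(437,208)]),(.08,[(248,135)]),(.0,[(425,185),(473,97)]),(.085,[(340,115)])):
    print(z,[onz(p,T,u,z)[:2].round(3).tolist() for u in L])
E
cat >> h.py <<'E'
def target(yaw,tilt=0.):
    # tool x = object +y, tool y = object +x, tool z down; tilt lifts the object's +x edge
    B=R.from_euler('z',yaw)*R.from_euler('y',-tilt)
    return R.from_matrix(B.as_matrix()@np.array([[0,1,0],[1,0,0],[0,0,-1.]]))
def delta(pos,rot):
    o=ctrl.get_obs(); T=pose(o)
    d=T[:3,:3].T@(np.asarray(pos)-T[:3,3]); r=(R.from_matrix(T[:3,:3]).inv()*rot).as_rotvec()
    print('t',round(o['t'],2),'delta',d.round(4),'rot',r.round(4))
E
python3 -c "
from h import *
delta([0.50,0.21,0.21],target(-.141))"
```

```text
t 0.1 delta [-0.3619 -0.2204  0.0205] rot [-1.800e-03  1.000e-03  1.269e+00]
```

```bash
echo '[{"finger_gap": 0.085, "tx": -0.362, "ty": -0.22, "tz": 0.02, "az": 1.269}, {"finger_gap": 0.085, "tx": -0.362, "ty": -0.22, "tz": 0.02, "az": 1.269}, {"finger_gap": 0.085, "tx": -0.362, "ty": -0.22, "tz": 0.02, "az": 1.269}, {"finger_gap": 0.085, "tx": -0.362, "ty": -0.22, "tz": 0.02, "az": 1.269}, {"finger_gap": 0.085, "tx": -0.362, "ty": -0.22, "tz": 0.02, "az": 1.269}, {"finger_gap": 0.085, "tx": -0.362, "ty": -0.22, "tz": 0.02, "az": 1.269}, {"finger_gap": 0.085, "tx": -0.362, "ty": -0.22, "tz": 0.02, "az": 1.269}, {"finger_gap": 0.085, "tx": -0.362, "ty": -0.22, "tz": 0.02, "az": 1.269}, {"finger_gap": 0.085, "tx": -0.362, "ty": -0.22, "tz": 0.02, "az": 1.269}, {"finger_gap": 0.085, "tx": -0.362, "ty": -0.22, "tz": 0.02, "az": 1.269}, {"finger_gap": 0.085, "tx": -0.362, "ty": -0.22, "tz": 0.02, "az": 1.269}, {"finger_gap": 0.085, "tx": -0.362, "ty": -0.22, "tz": 0.02, "az": 1.269}, {"finger_gap": 0.085, "tx": -0.362, "ty": -0.22, "tz": 0.02, "az": 1.269}]' | python3 jog.py; python3 - <<'E'
from h import *
import pickle
o,im=snap('wrist','w1'); pickle.dump((o,im),open('w1.pkl','wb'))
E
```

```text
t: 1.18
tool_pos: [0.5002, 0.2109, 0.2108]
tool_rot: [-2.371, -2.059, 0.001]
contact_force: [-0.2, -0.0, -0.4]
opening: 0.0851
grip_force: 0.0
```

View pics/w1.png

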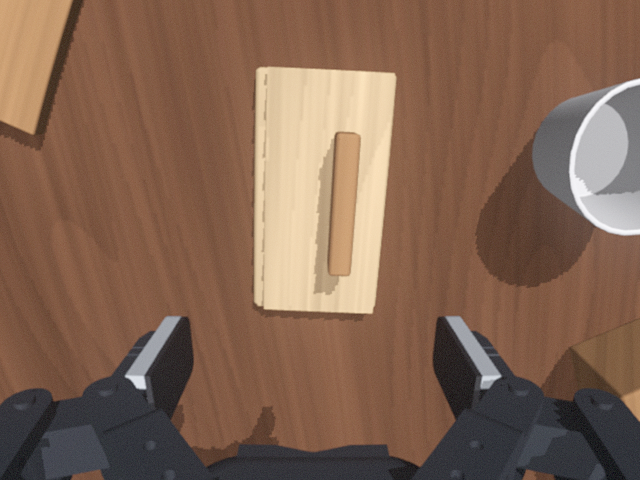

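The wrist view shows the board upright in the picture: tongue edge on the left (x≈258), panel corners near (265,68), (395,73), (373,313), (262,308), and the handle top's ends near (347,133) and (340,275). I'll take a second view for heights.

```bash
echo '[{"finger_gap": 0.085, "tx": 0.01, "ty": 0.035}, {"finger_gap": 0.085, "tx": 0.02, "ty": 0.07}, {"finger_gap": 0.085, "tx": 0.02, "ty": 0.07}, {"finger_gap": 0.085, "tx": 0.02, "ty": 0.07}, {"finger_gap": 0.085, "tx": 0.02, "ty": 0.07}]' | python3 jog.py >/dev/null; cat > meas.py <<'E'
from h import *
import pickle
def find(im):
    hsv=cv2.cvtColor(im,cv2.COLOR_RGB2HSV)
    H,S,V=[hsv[:,:,i].astype(int) for i in range(3)]
    pale=((V>180)&(S<140)&(S>40)).astype(np.uint8); pale[300:,:200]=0
    pale=cv2.morphologyEx(pale,cv2.MORPH_OPEN,np.ones((3,3)))
    cs,_=cv2.findContours(pale,cv2.RETR_EXTERNAL,cv2.CHAIN_APPROX_NONE); c=max(cs,key=cv2.contourArea)
    x,y,w,h=cv2.boundingRect(c)
    hull=np.zeros(pale.shape,np.uint8); cv2.fillConvexPoly(hull,cv2.convexHull(c),1); hull=cv2.erode(hull,np.ones((9,9)))
    hd=((V>110)&(V<185)&(S>95)&(hull>0)&(pale==0)).astype(np.uint8)
    hd=cv2.morphologyEx(hd,cv2.MORPH_OPEN,np.ones((5,5)))
    hs,_=cv2.findContours(hd,cv2.RETR_EXTERNAL,cv2.CHAIN_APPROX_NONE); g=max(hs,key=cv2.contourArea)
    ap=cv2.approxPolyDP(cv2.convexHull(c),8,True)[:,0]
    return c,ap,g,cv2.boxPoints(cv2.minAreaRect(g))
if __name__=='__main__':
    o1,i1=pickle.load(open('w1.pkl','rb')); o2,i2=snap('wrist','w2'); pickle.dump((o2,i2),open('w2.pkl','wb'))
    vis=[]
    for o,i in((o1,i1),(o2,i2)):
        c,ap,g,bx=find(i); print('panel',ap.tolist(),'handle',bx.round(1).tolist(),cv2.contourArea(g))
        v=i[:,:,::-1].copy(); cv2.drawContours(v,[c],-1,(0,0,255),1); cv2.drawContours(v,[g],-1,(255,0,0),1); vis.append(v[40:340,:620])
    cv2.imwrite('pics/v12.png',np.vstack(vis))
    p,T=cam('wrist',o1);print(T[:3,3])
E
python3 meas.py
```

```text
panel [[260, 67], [395, 75], [371, 313], [255, 302]] handle [[333.0, 152.0], [337.0, 152.0], [337.0, 157.0], [333.0, 157.0]] 20.0Traceback (most recent call last):
  File "meas.py", line 20, in <module>
    c,ap,g,bx=find(i); print('panel',ap.tolist(),'handle',bx.round(1).tolist(),cv2.contourArea(g))
              ~~~~^^^
  File "meas.py", line 13, in find
    hs,_=cv2.findContours(hd,cv2.RETR_EXTERNAL,cv2.CHAIN_APPROX_NONE); g=max(hs,key=cv2.contourArea)
                                                                         ~~~^^^^^^^^^^^^^^^^^^^^^^^^
ValueError: max() iterable argument is empty
```

```bash
python3 - <<'E'
import pickle,cv2
from meas import *
o,i=pickle.load(open('w2.pkl','rb')); h=cv2.cvtColor(pickle.load(open('w1.pkl','rb'))[1],cv2.COLOR_RGB2HSV)
for u,v in((345,150),(343,200),(340,265),(335,230),(325,250),(300,200),(375,200),(262,200),(350,136)): print((u,v),h[v,u])
E
```

```text
(345, 150) [ 15 109 199]
(343, 200) [ 15 108 203]
(340, 265) [ 15 113 203]
(335, 230) [ 14 108 196]
(325, 250) [ 17  81 188]
(300, 200) [ 18  68 241]
(375, 200) [ 18  64 246]
(262, 200) [ 18  70 234]
(350, 136) [ 15 105 207]
```

```bash
sed -i 's/hd=((V>110).*$/hd=((V>140)\&(S>94)\&(hull>0)).astype(np.uint8)/; s/o2,i2=snap.*$/o2,i2=pickle.load(open("w2.pkl","rb"))/' meas.py; python3 meas.py
```

```text
panel [[260, 67], [395, 75], [371, 313], [255, 302]] handle [[328.1000061035156, 274.8999938964844], [336.5, 131.10000610351562], [360.1000061035156, 132.5], [351.70001220703125, 276.29998779296875]] 3097.0
panel [[172, 97], [307, 103], [293, 334], [203, 330], [179, 299]] handle [[239.0, 299.70001220703125], [241.39999389648438, 159.60000610351562], [265.29998779296875, 160.0], [262.8999938964844, 300.20001220703125]] 3065.0
[0.51155763 0.28586735 0.35304542]
```

View pics/v12.png

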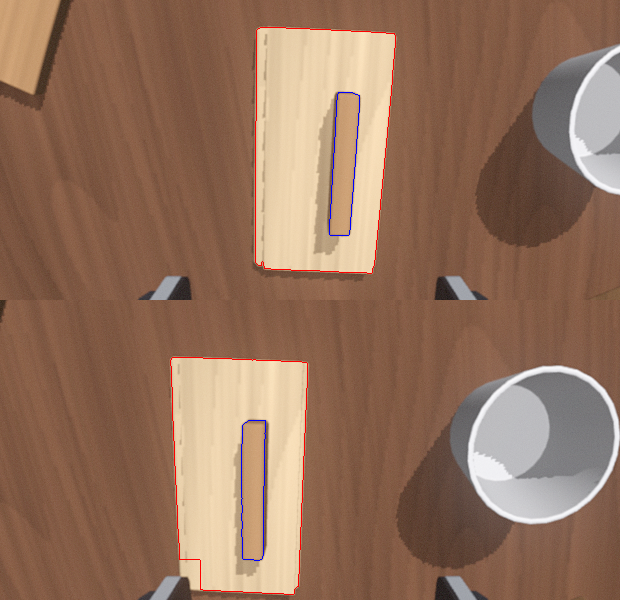

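The contours fit well: the blue outlines follow the handle top in both views and the red ones the panel (only the lower-left corner of view 2 was cut by my mask). Now I triangulate.

```bash
python3 - <<'E'
from h import *
import pickle
V=[cam('wrist',pickle.load(open(f,'rb'))[0]) for f in('w1.pkl','w2.pkl')]
P=[dict(hS=[339.9,275.6],hN=[348.3,131.8],hC=[344.1,203.7],pTL=[258,67.5],pTR=[395,74],pBR=[372,313]),
   dict(hS=[251.,300.],hN=[253.3,159.8],hC=[252.1,229.9],pTL=[172,97],pTR=[307,103],pBR=[293,334])]
for k in P[0]:
    X,e=tri([ray(*V[i],P[i][k]) for i in(0,1)]); print(k,X.round(4),np.round(e,4), [onz(*V[i],P[i][k],.046 if k[0]=='h' else .016)[:2].round(4).tolist() for i in (0,1)])
E
```

```text
hS [0.515  0.1623 0.0506] [0.0002 0.0002] [[0.515, 0.1602], [0.5139, 0.1604]]
hN [0.5347 0.2681 0.0397] [0.0006 0.0006] [[0.5343, 0.2679], [0.5356, 0.2692]]
hC [0.5251 0.2167 0.0442] [0.0004 0.0004] [[0.5251, 0.2166], [0.5254, 0.2176]]
pTL [0.4742 0.3239 0.0068] [0. 0.] [[0.4751, 0.3229], [0.477, 0.3232]]
pTR [0.579  0.3041 0.0048] [0.0005 0.0005] [[0.5767, 0.304], [0.5792, 0.3033]]
pBR [0.539  0.1104 0.0193] [0.0002 0.0002] [[0.5393, 0.1085], [0.5385, 0.1087]]
```

```bash
python3 -c "
from h import *
print(ctrl.tcp_to_grasp)
delta([0.525,0.2155,0.021],target(-.19))"
```

```text
0.0187
t 1.7 delta [-0.013  -0.0452  0.1904] rot [-0.0004 -0.0001  0.0514]
```

```bash
echo '[{"finger_gap": 0.085, "tx": -0.013, "ty": -0.045, "tz": 0.03, "az": 0.051}, {"finger_gap": 0.085, "tx": -0.013, "ty": -0.045, "tz": 0.07, "az": 0.051}, {"finger_gap": 0.085, "tx": -0.013, "ty": -0.045, "tz": 0.11, "az": 0.051}, {"finger_gap": 0.085, "tx": -0.013, "ty": -0.045, "tz": 0.14, "az": 0.051}, {"finger_gap": 0.085, "tx": -0.013, "ty": -0.045, "tz": 0.165, "az": 0.051}, {"finger_gap": 0.085, "tx": -0.013, "ty": -0.045, "tz": 0.18, "az": 0.051}, {"finger_gap": 0.085, "tx": -0.013, "ty": -0.045, "tz": 0.19, "az": 0.051}, {"finger_gap": 0.085, "tx": -0.013, "ty": -0.045, "tz": 0.19, "az": 0.051}, {"finger_gap": 0.085, "tx": -0.013, "ty": -0.045, "tz": 0.19, "az": 0.051}]' | python3 jog.py 100; python3 -c "
from h import *
delta([0.525,0.2155,0.021],target(-.19))"
```

```text
t: 2.45
tool_pos: [0.5263, 0.2147, 0.0222]
tool_rot: [2.423, 1.999, 0.001]
contact_force: [1.1, 0.8, 0.5]
opening: 0.085
grip_force: 0.0
t 2.45 delta [ 0.0006 -0.0014  0.0012] rot [ 0.0009 -0.0005 -0.0013]
```

Good; close on the handle, then look at the grip.

```bash
echo '[{"finger_gap": 0.06, "tx": 0.0005, "ty": -0.001, "tz": 0.001}, {"finger_gap": 0.04, "tx": 0.0005, "ty": -0.001, "tz": 0.001}, {"finger_gap": 0.01, "tx": 0.0005, "ty": -0.001, "tz": 0.001}, {"finger_gap": 0, "tx": 0.0005, "ty": -0.001, "tz": 0.001}, {"finger_gap": 0, "tx": 0.0005, "ty": -0.001, "tz": 0.001}, {"finger_gap": 0, "tx": 0.0005, "ty": -0.001, "tz": 0.001}, {"finger_gap": 0, "tx": 0.0005, "ty": -0.001, "tz": 0.001}, {"finger_gap": 0, "tx": 0.0005, "ty": -0.001, "tz": 0.001}, {"finger_gap": 0, "tx": 0.0005, "ty": -0.001, "tz": 0.001}]' | python3 jog.py 100
```

```text
t: 3.2
tool_pos: [0.526, 0.2151, 0.021]
tool_rot: [2.424, 1.998, 0.001]
contact_force: [-1.8, 0.1, 5.3]
opening: 0.0161
grip_force: 100.4
```

The handle is held (16 mm opening, 100 N). A carried board would block the wrist camera, so I release it and look at the tray first.

```bash
echo '[{"finger_gap": 0.085}, {"finger_gap": 0.085}, {"finger_gap": 0.085}, {"finger_gap": 0.085, "tz": -0.03}, {"finger_gap": 0.085, "tz": -0.07}, {"finger_gap": 0.085, "tz": -0.11}, {"finger_gap": 0.085, "tz": -0.15}, {"finger_gap": 0.085, "tz": -0.19}, {"finger_gap": 0.085, "tz": -0.19}]' | python3 jog.py ; python3 -c "
from h import *
delta([0.44,-0.25,0.28],target(-.275))
delta([0.50,-0.24,0.28],target(-.275))"
```

```text
t: 3.95
tool_pos: [0.53, 0.2162, 0.2209]
tool_rot: [2.419, 1.994, 0.024]
contact_force: [1.1, 0.8, 1.3]
opening: 0.0849
grip_force: 0.0
t 3.95 delta [-0.4743  0.0015 -0.0625] rot [ 0.0146 -0.0078  0.0831]
t 3.95 delta [-0.4531  0.0585 -0.0615] rot [ 0.0146 -0.0078  0.0831]
```

```bash
echo '[{"finger_gap": 0.085, "tx": -0.47, "tz": -0.06, "az": 0.083}, {"finger_gap": 0.085, "tx": -0.47, "tz": -0.06, "az": 0.083}, {"finger_gap": 0.085, "tx": -0.47, "tz": -0.06, "az": 0.083}, {"finger_gap": 0.085, "tx": -0.47, "tz": -0.06, "az": 0.083}, {"finger_gap": 0.085, "tx": -0.47, "tz": -0.06, "az": 0.083}, {"finger_gap": 0.085, "tx": -0.47, "tz": -0.06, "az": 0.083}, {"finger_gap": 0.085, "tx": -0.47, "tz": -0.06, "az": 0.083}, {"finger_gap": 0.085, "tx": -0.47, "tz": -0.06, "az": 0.083}, {"finger_gap": 0.085, "tx": -0.47, "tz": -0.06, "az": 0.083}, {"finger_gap": 0.085, "tx": -0.47, "tz": -0.06, "az": 0.083}, {"finger_gap": 0.085, "tx": -0.47, "tz": -0.06, "az": 0.083}, {"finger_gap": 0.085, "tx": -0.47, "tz": -0.06, "az": 0.083}, {"finger_gap": 0.085, "tx": -0.47, "tz": -0.06, "az": 0.083}, {"finger_gap": 0.085, "tx": -0.47, "tz": -0.06, "az": 0.083}, {"finger_gap": 0.085, "tx": -0.47, "tz": -0.06, "az": 0.083}, {"finger_gap": 0.085, "tx": -0.47, "tz": -0.06, "az": 0.083}]' | python3 jog.py; python3 - <<'E'
from h import *
import pickle
pickle.dump(snap('wrist','w3'),open('w3.pkl','wb'))
E
echo '[{"finger_gap": 0.085, "ty": 0.04}, {"finger_gap": 0.085, "ty": 0.08}, {"finger_gap": 0.085, "ty": 0.08}, {"finger_gap": 0.085, "ty": 0.08}, {"finger_gap": 0.085, "ty": 0.08}, {"finger_gap": 0.085, "ty": 0.08}]' | python3 jog.py; python3 - <<'E'
from h import *
import pickle
pickle.dump(snap('wrist','w4'),open('w4.pkl','wb'))
pickle.dump((snap('scene','s2'),snap('top','t2')),open('st.pkl','wb'))
E
```

```text
t: 5.28
tool_pos: [0.436, -0.2451, 0.2697]
tool_rot: [-2.503, -1.898, -0.0]
contact_force: [1.0, -0.7, -0.3]
opening: 0.0852
grip_force: 0.0
t: 5.83
tool_pos: [0.5125, -0.2674, 0.2709]
tool_rot: [2.504, 1.897, 0.0]
contact_force: [-0.9, 0.0, 0.2]
opening: 0.0848
grip_force: 0.0
```

View pics/w3.png

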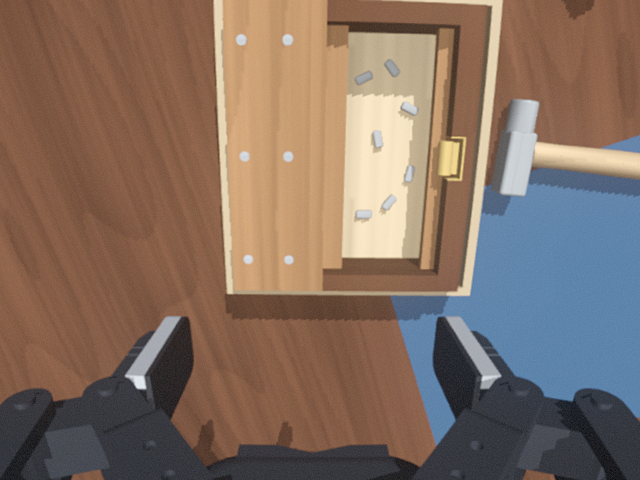

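View pics/w4.png

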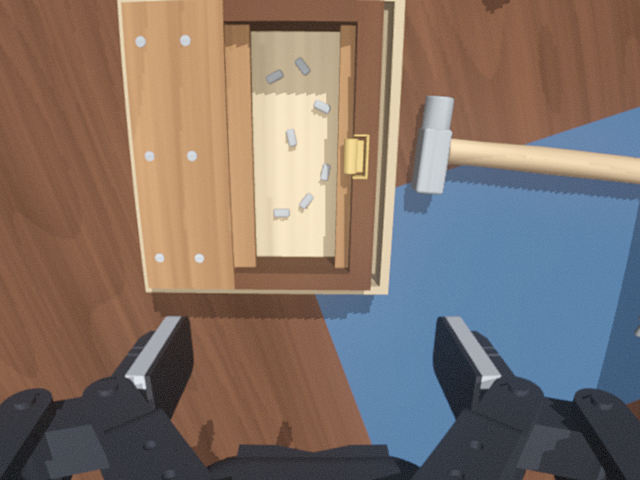

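Both wrist views show the tray well: fixed board with six screws (w3: columns 244 and 288, rows 40/156/260), lip edge at column ≈325 (w3) and 223–235 (w4), strip, end walls, and the brass roller at (450,158) / (356,156). I triangulate those.

```bash
cat > tray.py <<'E'
from h import *
import pickle
D=[pickle.load(open(f,'rb')) for f in('w3.pkl','w4.pkl')]; V=[cam('wrist',d[0]) for d in D]
def blob(im,u,v,r=9):
    w=cv2.cvtColor(im,cv2.COLOR_RGB2HSV)[v-r:v+r+1,u-r:u+r+1,1].astype(float)
    m=(w<0.6*np.median(w))*(np.median(w)-w); yy,xx=np.mgrid[-r:r+1,-r:r+1]; return np.array([u+(m*xx).sum()/m.sum(),v+(m*yy).sum()/m.sum()])
S=[[(241,40),(288,40),(245,156),(288,157),(248,259),(289,260)],[(141,41),(185,41),(150,156),(192,156),(160,258),(199,258)]]
X=[]
for a,b in zip(*S):
    P,e=tri([ray(*V[0],blob(D[0][1],*a)),ray(*V[1],blob(D[1][1],*b))]); X.append(P); print('screw',P.round(4),round(e[0],4))
X=np.array(X); print('mean',X.mean(0).round(4)); a=X[4:].mean(0)-X[:2].mean(0); print('yaw from screws',np.arctan2(a[0],-a[1]).round(4), np.linalg.norm(X[0]-X[4]),np.linalg.norm(X[0]-X[1]))
def edge(im,rows,c0,c1,w=5):
    g=cv2.GaussianBlur(im,(3,3),0).astype(float).sum(2); out=[]
    for r in rows:
        c=np.interp(r,[rows[0],rows[-1]],[c0,c1]); k=np.arange(int(c)-w,int(c)+w+1); d=np.abs(g[r,k+1]-g[r,k-1]); j=d.argmax()
        d=d*(np.abs(k-k[j])<2); out.append((float((d*k).sum()/d.sum()),r))
    l=cv2.fitLine(np.array(out,np.float32),cv2.DIST_HUBER,0,.01,.01).ravel(); f=lambda r:(l[2]+(r-l[3])*l[0]/l[1],r)
    return f,np.std([o[0]-f(o[1])[0] for o in out])
# lip edge: plane through camera 1 line x plane 2
E3=edge(D[0][1],list(range(30,265,3)),327,323.5);E4=edge(D[1][1],list(range(30,265,3)),224,234)
print('lip px',E3[0](30),E3[0](264),E3[1],E4[0](30),E4[0](264),E4[1])
N=[]
for v,f in zip(V,(E3[0],E4[0])):
    c,d1=ray(*v,f(40));_,d2=ray(*v,f(255));n=np.cross(d1,d2);N.append((n/np.linalg.norm(n),c))
d=np.cross(N[0][0],N[1][0]);d/=np.linalg.norm(d);
A=np.array([N[0][0],N[1][0],[0,1,0]]);P=np.linalg.solve(A,[N[0][0]@N[0][1],N[1][0]@N[1][1],-0.22])
print('lip line pt',P.round(4),'dir',d.round(4),'yaw',np.arctan(-d[0]/d[1]).round(4))
for k,(v,f) in enumerate(zip(V,(E3[0],E4[0]))):print('lip at z=.06',onz(*v,f(40),.06).round(4),onz(*v,f(255),.06).round(4))
E
python3 tray.py
```

```text
screw [ 0.4183 -0.1051  0.0606] 0.0
screw [ 0.4527 -0.1152  0.0605] 0.0
screw [ 0.3931 -0.1915  0.0605] 0.0
screw [ 0.4276 -0.2015  0.0605] 0.0
screw [ 0.3678 -0.2779  0.0602] 0.0
screw [ 0.4024 -0.2879  0.0604] 0.0
mean [ 0.4103 -0.1965  0.0605]
yaw from screws -0.2838 0.17999788056488408 0.03590914661926179
lip px (np.float32(326.1793), 30) (np.float32(321.9655), 264) 1.4464324 (np.float32(223.55635), 30) (np.float32(234.25981), 264) 0.72295266
lip line pt [ 0.4534 -0.22    0.0541] dir [0.2802 0.9596 0.0241] yaw -0.2841
lip at z=.06 [ 0.4815 -0.1237  0.06  ] [ 0.4321 -0.2923  0.06  ]
lip at z=.06 [ 0.4822 -0.1241  0.06  ] [ 0.4334 -0.2941  0.06  ]
```

```bash
python3 - <<'E'
from h import *
import pickle
D=[pickle.load(open(f,'rb')) for f in('w3.pkl','w4.pkl')]; V=[cam('wrist',d[0]) for d in D]
ex=np.array([np.cos(.284),-np.sin(.284)]);ey=np.array([-ex[1],ex[0]])
for k in(0,1):
    h=cv2.cvtColor(D[k][1],cv2.COLOR_RGB2HSV); m=((h[:,:,0]>19)&(h[:,:,0]<28)&(h[:,:,1]>130)&(h[:,:,2]>120)).astype(np.uint8)
    m[:, :330]=0
    c=max(cv2.findContours(m,0,2)[0],key=cv2.contourArea); b=cv2.boundingRect(c); u=[b[0]+b[2]/2,b[1]+b[3]/2]
    P=onz(*V[k],u,.056)[:2]; print('brass',b,'s,t',P@ex,P@ey)
    # end walls of the opening: vertical scan between lip and rail
    g=D[k][1].astype(int).sum(2)[:, 370 if k==0 else 290]; print([ (i,int(g[i])) for i in list(range(0,40,2))+list(range(255,300,2))])
delta([.5265,.2147,.10],target(-.19))
E
```

```text
Traceback (most recent call last):
ValueError: max() iterable argument is empty
```

```bash
python3 - <<'E'
from h import *
import pickle
D=[pickle.load(open(f,'rb')) for f in('w3.pkl','w4.pkl')]; V=[cam('wrist',d[0]) for d in D]
ex=np.array([np.cos(.284),-np.sin(.284)]);ey=np.array([-ex[1],ex[0]])
for k,(u,v) in enumerate(((447,158),(353,156))):
    h=cv2.cvtColor(D[k][1],cv2.COLOR_RGB2HSV); print('brass hsv',h[v,u])
    # brass/rail limits along tray y through the roller, by saturation*value
    q=h[v,u].astype(int); m=((np.abs(h.astype(int)-q)<[5,60,70]).all(2)).astype(np.uint8); n,l,st,ce=cv2.connectedComponentsWithStats(m); i=l[v,u]
    P=onz(*V[k],ce[i],.056)[:2]; print(st[i],ce[i].round(1),'s,t',P@ex,P@ey)
    c=375 if k==0 else 300; g=D[k][1].astype(int).sum(2)[:,c]; d=np.abs(np.diff(g)); r=[int(j) for j in range(300) if d[j]>40]; print('edges col',c,r)
    for j in r: P=onz(*V[k],(c,j+.5),.06)[:2]; print(j,(P@ey).round(4),end=' ')
    print()
delta([.5265,.2147,.10],target(-.19))
E
```

```text
brass hsv [ 22  98 245]
[438 141  22  35 623] [448.3 157.8] s,t 0.6015656572089073 -0.07352080059043616
edges col 375 [21, 31, 32, 33, 95, 151, 152, 256, 257, 258, 290, 291, 294, 295]
21 0.0304 31 0.0231 32 0.0224 33 0.0216 95 -0.0248 151 -0.0691 152 -0.0699 256 -0.1605 257 -0.1614 258 -0.1623 290 -0.1932 291 -0.1942 294 -0.1971 295 -0.1981 
brass hsv [ 22  97 241]
[344 138  20  36 660] [353.2 155.7] s,t 0.6013753588755094 -0.07353215738197653
edges col 300 [19, 20, 21, 30, 31, 56, 93, 94, 200, 205, 212, 255, 256, 257, 289, 290, 292, 293, 294]
19 0.031 20 0.0303 21 0.0295 30 0.023 31 0.0222 56 0.0037 93 -0.0243 94 -0.025 200 -0.1113 205 -0.1156 212 -0.1218 255 -0.1608 256 -0.1617 257 -0.1627 289 -0.1935 290 -0.1945 292 -0.1965 293 -0.1975 294 -0.1985 
t 5.98 delta [ 0.4684 -0.1177  0.1709] rot [ 0.0016  0.0007 -0.0851]
```

The roller (t=−73.5 mm) and the end wall (+104 mm from −73.6) confirm the opening's middle. I go back and grasp the board.

```bash
echo '[{"finger_gap": 0.085, "tx": 0.468, "ty": -0.118, "tz": 0.1, "az": -0.085}, {"finger_gap": 0.085, "tx": 0.468, "ty": -0.118, "tz": 0.1, "az": -0.085}, {"finger_gap": 0.085, "tx": 0.468, "ty": -0.118, "tz": 0.1, "az": -0.085}, {"finger_gap": 0.085, "tx": 0.468, "ty": -0.118, "tz": 0.1, "az": -0.085}, {"finger_gap": 0.085, "tx": 0.468, "ty": -0.118, "tz": 0.1, "az": -0.085}, {"finger_gap": 0.085, "tx": 0.468, "ty": -0.118, "tz": 0.1, "az": -0.085}, {"finger_gap": 0.085, "tx": 0.468, "ty": -0.118, "tz": 0.1, "az": -0.085}, {"finger_gap": 0.085, "tx": 0.468, "ty": -0.118, "tz": 0.1, "az": -0.085}, {"finger_gap": 0.085, "tx": 0.468, "ty": -0.118, "tz": 0.1, "az": -0.085}, {"finger_gap": 0.085, "tx": 0.468, "ty": -0.118, "tz": 0.1, "az": -0.085}, {"finger_gap": 0.085, "tx": 0.468, "ty": -0.118, "tz": 0.1, "az": -0.085}, {"finger_gap": 0.085, "tx": 0.468, "ty": -0.118, "tz": 0.1, "az": -0.085}, {"finger_gap": 0.085, "tx": 0.468, "ty": -0.118, "tz": 0.1, "az": -0.085}, {"finger_gap": 0.085, "tx": 0.468, "ty": -0.118, "tz": 0.17, "az": -0.085}, {"finger_gap": 0.085, "tx": 0.468, "ty": -0.118, "tz": 0.17, "az": -0.085}, {"finger_gap": 0.085, "tx": 0.468, "ty": -0.118, "tz": 0.17, "az": -0.085}, {"finger_gap": 0.085, "tx": 0.468, "ty": -0.118, "tz": 0.17, "az": -0.085}]' | python3 jog.py; python3 -c "
from h import *
delta([0.5255,0.2145,0.021],target(-.19))"
```

```text
t: 7.4
tool_pos: [0.5249, 0.2135, 0.0993]
tool_rot: [-2.422, -1.999, 0.005]
contact_force: [0.9, -0.4, 0.7]
opening: 0.0852
grip_force: 0.0
t 7.4 delta [0.0013 0.0007 0.0783] rot [-0.003   0.0016 -0.0005]
```

```bash
echo '[{"finger_gap": 0.085, "tx": 0.001, "tz": 0.03}, {"finger_gap": 0.085, "tx": 0.001, "tz": 0.06}, {"finger_gap": 0.085, "tx": 0.001, "tz": 0.077}, {"finger_gap": 0.085, "tx": 0.001, "tz": 0.077}, {"finger_gap": 0.05, "tx": 0.001, "tz": 0.077}, {"finger_gap": 0, "tx": 0.001, "tz": 0.077}, {"finger_gap": 0, "tx": 0.001, "tz": 0.077}, {"finger_gap": 0, "tx": 0.001, "tz": 0.077}, {"finger_gap": 0, "tx": 0.001, "tz": 0.077}, {"finger_gap": 0, "tx": 0.001, "tz": 0.077}, {"finger_gap": 0, "tx": 0.001, "tz": 0.077}, {"finger_gap": 0, "tx": 0.001, "tz": 0.077}]' | python3 jog.py 110; cat >> h.py <<'E'
LIP,MID,YAW,FLOOR=.4974,-.0736,-.284,.0445
EX=np.array([np.cos(YAW),np.sin(YAW),0]);EY=np.array([-EX[1],EX[0],0])
TB=np.array([.012,.0013,.021])  # TCP in the board frame (as gripped)
def tcp(tong,tilt,yaw=YAW):
    # tong: wanted tongue tip in lip frame (x past the lip, y, z above world 0) -> TCP position, tool rotation
    B=R.from_euler('z',yaw)*R.from_euler('y',-tilt)
    w=EX*(LIP+tong[0])+EY*(MID+tong[1])+np.array([0,0,tong[2]])
    return w+B.apply(TB-[-.06,0,.0065]),target(yaw,tilt)
def state():
    o=ctrl.get_obs(); B=R.from_matrix(pose(o)[:3,:3]@np.array([[0,1,0],[1,0,0],[0,0,-1.]])); e=B.as_euler('ZYX')
    w=o['tool_pos']-B.apply(TB-[-.06,0,.0065]); f=o['contact_force']
    print('t %.2f tongue x %.1f y %.1f z %.1f mm  yaw %.4f tilt %.4f roll %.4f  F %.1f %.1f %.1f grip %.0f %.4f'%(o['t'],1e3*(w@EX-LIP),1e3*(w@EY-MID),1e3*w[2],e[0]-YAW,-e[1],e[2],f@EX,f@EY,f[2],o['grip_force'],o['opening']))
E
python3 -c "
from h import *
o=ctrl.get_obs();delta(o['tool_pos']+[0,0,.13],target(-.19)); p,r=tcp([.012,0,.085],.3); print(p)
o=ctrl.get_obs(); Tw=pose(o)[:3,:3]; B=r; print((R.from_matrix(Tw).inv()*r).as_rotvec(), Tw.T@(p-o['tool_pos']))"
```

```text
t: 8.4
tool_pos: [0.5275, 0.2156, 0.0249]
tool_rot: [2.421, 2.0, 0.003]
contact_force: [-0.7, -0.8, 6.2]
opening: 0.0154
grip_force: 108.5
t 8.4 delta [ 1.0e-04  2.0e-04 -1.3e-01] rot [ 0.0018 -0.0009  0.0001]
[ 0.53065183 -0.23020903  0.12012983]
[-0.29797023 -0.0150537   0.09321557] [-0.43707739  0.08743165 -0.0954462 ]
```

```bash
echo '[{"finger_gap": 0.04}, {"finger_gap": 0.04}, {"finger_gap": 0.04, "tx": -0.001, "tz": 0.004}, {"finger_gap": 0.04, "tx": -0.001, "tz": 0.004}, {"finger_gap": 0, "tx": -0.001, "tz": 0.004}, {"finger_gap": 0, "tx": -0.001, "tz": 0.004}, {"finger_gap": 0, "tx": -0.001, "tz": 0.004}, {"finger_gap": 0, "tx": -0.001, "tz": 0.004}, {"finger_gap": 0, "tx": -0.001, "tz": 0.004}]' | python3 jog.py 110; python3 -c "
from h import *
o=ctrl.get_obs();e=np.array([.189,.982]);print((o['tool_pos'][:2]-[.5247,.214])@e)"
```

```text
t: 9.15
tool_pos: [0.5263, 0.2142, 0.0192]
tool_rot: [2.422, 2.001, -0.0]
contact_force: [1.5, -0.8, -0.2]
opening: 0.016
grip_force: 107.8
0.0005305342604446865
```

```bash
sed -i 's/^TB=.*/TB=np.array([.012,.0005,.0192])/' h.py; echo '[{"finger_gap": 0, "tz": -0.02}, {"finger_gap": 0, "tz": -0.06}, {"finger_gap": 0, "tz": -0.1}, {"finger_gap": 0, "tz": -0.13}, {"finger_gap": 0, "tz": -0.13}, {"finger_gap": 0, "tz": -0.13}]' | python3 jog.py; python3 -c "
from h import *
p,r=tcp([.014,0,.085],.32); print(p);delta(p,r)"
```

```text
t: 9.65
tool_pos: [0.5275, 0.2146, 0.1515]
tool_rot: [2.421, 2.0, 0.006]
contact_force: [0.0, -1.2, -2.8]
opening: 0.0162
grip_force: 108.3
[ 0.53220431 -0.23149557  0.11970408]
t 9.65 delta [-0.4373  0.0887  0.0313] rot [-0.3158 -0.0172  0.0928]
```

```bash
echo '[{"finger_gap": 0, "tx": -0.437, "ty": 0.089, "ax": -0.316, "ay": -0.017, "az": 0.093}, {"finger_gap": 0, "tx": -0.437, "ty": 0.089, "ax": -0.316, "ay": -0.017, "az": 0.093}, {"finger_gap": 0, "tx": -0.437, "ty": 0.089, "ax": -0.316, "ay": -0.017, "az": 0.093}, {"finger_gap": 0, "tx": -0.437, "ty": 0.089, "ax": -0.316, "ay": -0.017, "az": 0.093}, {"finger_gap": 0, "tx": -0.437, "ty": 0.089, "ax": -0.316, "ay": -0.017, "az": 0.093}, {"finger_gap": 0, "tx": -0.437, "ty": 0.089, "ax": -0.316, "ay": -0.017, "az": 0.093}, {"finger_gap": 0, "tx": -0.437, "ty": 0.089, "ax": -0.316, "ay": -0.017, "az": 0.093}, {"finger_gap": 0, "tx": -0.437, "ty": 0.089, "ax": -0.316, "ay": -0.017, "az": 0.093}, {"finger_gap": 0, "tx": -0.437, "ty": 0.089, "ax": -0.316, "ay": -0.017, "az": 0.093}, {"finger_gap": 0, "tx": -0.437, "ty": 0.089, "ax": -0.316, "ay": -0.017, "az": 0.093}, {"finger_gap": 0, "tx": -0.437, "ty": 0.089, "tz": 0.01, "ax": -0.316, "ay": -0.017, "az": 0.093}, {"finger_gap": 0, "tx": -0.437, "ty": 0.089, "tz": 0.02, "ax": -0.316, "ay": -0.017, "az": 0.093}, {"finger_gap": 0, "tx": -0.437, "ty": 0.089, "tz": 0.031, "ax": -0.316, "ay": -0.017, "az": 0.093}, {"finger_gap": 0, "tx": -0.437, "ty": 0.089, "tz": 0.031, "ax": -0.316, "ay": -0.017, "az": 0.093}, {"finger_gap": 0, "tx": -0.437, "ty": 0.089, "tz": 0.031, "ax": -0.316, "ay": -0.017, "az": 0.093}, {"finger_gap": 0, "tx": -0.437, "ty": 0.089, "tz": 0.031, "ax": -0.316, "ay": -0.017, "az": 0.093}]' | python3 jog.py; python3 - <<'E'
from h import *
state(); p,r=tcp([.014,0,.060],.32); delta(p,r)
snap('scene','s3')
im=cv2.imread('pics/s3.png')[140:300,140:380]; cv2.imwrite('pics/s3c.png',cv2.resize(im,None,fx=3,fy=3,interpolation=2))
E
```

```text
t: 10.98
tool_pos: [0.5309, -0.23, 0.1173]
tool_rot: [2.3, 1.728, 0.272]
contact_force: [0.4, -1.0, -2.8]
opening: 0.0163
grip_force: 108.5
t 10.98 tongue x 12.1 y 0.9 z 83.0 mm  yaw 0.0022 tilt 0.3148 roll -0.0016  F 0.7 -0.9 -2.8 grip 109 0.0163
t 10.98 delta [-0.001  -0.0054  0.022 ] rot [-0.0052  0.0009  0.0021]
```

View pics/s3c.png

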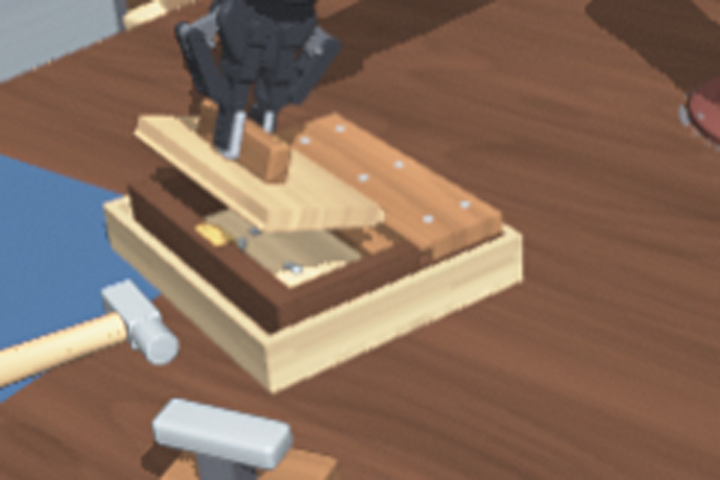

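The scene crop shows the board held level by its handle, tilted, centred over the opening, with its tongue just in front of the lip and nothing touching. Lowering in stages.

```bash
python3 - <<'E'
from h import *
p,r=tcp([.005,0,.054],.32); delta(p,r)
E
```

```text
t 11.03 delta [-0.0007 -0.0168  0.0257] rot [-0.0036  0.0014  0.0023]
```

```bash
echo '[{"finger_gap": 0, "tx": -0.001, "ty": -0.004, "tz": 0.006, "az": 0.002}, {"finger_gap": 0, "tx": -0.001, "ty": -0.008, "tz": 0.012, "az": 0.002}, {"finger_gap": 0, "tx": -0.001, "ty": -0.012, "tz": 0.018, "az": 0.002}, {"finger_gap": 0, "tx": -0.001, "ty": -0.0165, "tz": 0.0255, "az": 0.002}, {"finger_gap": 0, "tx": -0.001, "ty": -0.0165, "tz": 0.0255, "az": 0.002}, {"finger_gap": 0, "tx": -0.001, "ty": -0.0165, "tz": 0.0255, "az": 0.002}]' | python3 jog.py; python3 - <<'E'
from h import *
state(); p,r=tcp([.004,0,.046],.32); delta(p,r)
E
```

```text
t: 11.53
tool_pos: [0.5226, -0.23, 0.0875]
tool_rot: [2.304, 1.724, 0.272]
contact_force: [-0.2, 0.2, -2.9]
opening: 0.0158
grip_force: 108.6
t 11.53 tongue x 4.1 y -1.1 z 53.2 mm  yaw -0.0018 tilt 0.3142 roll -0.0009  F -0.3 0.1 -2.9 grip 109 0.0158
t 11.53 delta [ 0.0012 -0.0024  0.0064] rot [-0.0058  0.0014 -0.0018]
```

```bash
echo '[{"finger_gap": 0, "tx": 0.001, "ty": -0.0006, "tz": 0.0019}, {"finger_gap": 0, "tx": 0.001, "ty": -0.0012, "tz": 0.0038}, {"finger_gap": 0, "tx": 0.001, "ty": -0.0015, "tz": 0.0048}, {"finger_gap": 0, "tx": 0.001, "ty": -0.0015, "tz": 0.0048}]' | python3 jog.py >/dev/null; python3 -c "
from h import *
state()"; echo '[{"finger_gap": 0, "ty": -0.0003, "tz": 0.001}, {"finger_gap": 0, "ty": -0.0003, "tz": 0.001}]' | python3 jog.py >/dev/null;  python3 -c "
from h import *
state()"; echo '[{"finger_gap": 0, "ty": -0.0003, "tz": 0.001}, {"finger_gap": 0, "ty": -0.0003, "tz": 0.001}]' | python3 jog.py >/dev/null;  python3 -c "
from h import *
state()"
```

```text
t 11.87 tongue x 5.2 y -0.4 z 49.4 mm  yaw -0.0015 tilt 0.3162 roll -0.0016  F -0.5 -0.2 -2.6 grip 109 0.0163
t 12.03 tongue x 5.3 y -0.5 z 48.4 mm  yaw -0.0016 tilt 0.3163 roll -0.0016  F -0.2 0.3 -3.6 grip 109 0.0159
t 12.20 tongue x 5.3 y -0.5 z 47.3 mm  yaw -0.0015 tilt 0.3164 roll -0.0017  F 0.8 1.0 -2.9 grip 109 0.0161
```

```bash
for i in 1; do echo '[{"finger_gap": 0, "ty": -0.0003, "tz": 0.001}, {"finger_gap": 0, "ty": -0.0003, "tz": 0.001}]' | python3 jog.py >/dev/null;  python3 -c "
from h import *
state()"; done; echo '[{"finger_gap": 0, "ty": -0.0003, "tz": 0.001}, {"finger_gap": 0, "ty": -0.0003, "tz": 0.001}]' | python3 jog.py >/dev/null;  python3 -c "
from h import *
state()"
```

```text
t 12.37 tongue x 5.6 y -0.6 z 46.7 mm  yaw -0.0015 tilt 0.3170 roll -0.0018  F -0.4 0.4 -2.3 grip 109 0.0165
t 12.53 tongue x 5.9 y -0.6 z 46.4 mm  yaw -0.0013 tilt 0.3170 roll -0.0018  F -2.3 0.8 3.8 grip 110 0.0163
```

```bash
echo '[{"finger_gap": 0, "ty": -0.0019, "tz": -0.0009}, {"finger_gap": 0, "ty": -0.0038, "tz": -0.0015}, {"finger_gap": 0, "ty": -0.0057, "tz": -0.0021}, {"finger_gap": 0, "ty": -0.0076, "tz": -0.0028}, {"finger_gap": 0, "ty": -0.0076, "tz": -0.0028}]' | python3 jog.py >/dev/null;  python3 -c "
from h import *
state()"; echo '[{"finger_gap": 0, "ty": -0.001, "tz": -0.0003}, {"finger_gap": 0, "ty": -0.0019, "tz": -0.0006}, {"finger_gap": 0, "ty": -0.0019, "tz": -0.0006}]' | python3 jog.py >/dev/null;  python3 -c "
from h import *
state()"
```

```text
t 12.95 tongue x -1.1 y -0.8 z 47.2 mm  yaw -0.0017 tilt 0.3209 roll -0.0026  F 3.4 0.5 4.9 grip 110 0.0155
t 13.20 tongue x -3.0 y -1.0 z 47.2 mm  yaw -0.0016 tilt 0.3207 roll -0.0027  F 4.1 -0.8 6.3 grip 110 0.0159
```

```bash
echo '[{"finger_gap": 0, "ty": -0.0008, "tz": -0.0007}, {"finger_gap": 0, "ty": -0.0018, "tz": -0.001}, {"finger_gap": 0, "ty": -0.0018, "tz": -0.001}]' | python3 jog.py >/dev/null;  python3 -c "
from h import *
state()"; echo '[{"finger_gap": 0, "ty": -0.001, "tz": -0.0003}, {"finger_gap": 0, "ty": -0.001, "tz": -0.0003}]' | python3 jog.py >/dev/null;  python3 -c "
from h import *
state()"
```

```text
t 13.45 tongue x -5.5 y -0.9 z 47.2 mm  yaw -0.0016 tilt 0.3196 roll -0.0026  F 3.0 -0.3 5.5 grip 110 0.0162
t 13.62 tongue x -6.5 y -0.9 z 47.2 mm  yaw -0.0016 tilt 0.3197 roll -0.0026  F 4.7 -0.1 5.1 grip 110 0.0159
```

```bash
echo '[{"finger_gap": 0, "ty": -0.001, "tz": -0.0003}, {"finger_gap": 0, "ty": -0.001, "tz": -0.0003}]' | python3 jog.py >/dev/null;  python3 -c "
from h import *
state()"; echo '[{"finger_gap": 0, "ty": -0.001, "tz": -0.0004}, {"finger_gap": 0, "ty": -0.001, "tz": -0.0004}]' | python3 jog.py >/dev/null;  python3 -c "
from h import *
state()"
```

```text
t 13.78 tongue x -7.5 y -0.9 z 47.2 mm  yaw -0.0016 tilt 0.3198 roll -0.0025  F 3.8 -0.4 6.1 grip 110 0.0164
t 13.95 tongue x -7.9 y -0.8 z 47.3 mm  yaw -0.0015 tilt 0.3217 roll -0.0026  F 7.8 0.0 4.2 grip 110 0.0159
```

```bash
cat >> h.py <<'E'
def path(ths,x0=-1.0,z0=43.9,y=None,push=0.):
    o=ctrl.get_obs(); T=pose(o)
    B=R.from_matrix(T[:3,:3]@np.array([[0,1,0],[1,0,0],[0,0,-1.]])); w=o['tool_pos']-B.apply(TB-[-.06,0,.0065]); y=(w@EY-MID) if y is None else y; yaw=B.as_euler('ZYX')[0]; th0=-B.as_euler('ZYX')[1]
    f=lambda th:tcp([1e-3*(x0-(10*np.cos(th)-9.5*np.sin(th))-push),y,1e-3*(z0+6.5*np.cos(th)-10*np.sin(th))],th,yaw)
    p0,r0=f(th0); print('th0',round(th0,4),'model-measured offset',(T[:3,:3].T@(p0-o['tool_pos'])*1e3).round(2))
    for th in ths:
        p,r=f(th); print(th,(T[:3,:3].T@(p-p0)).round(4),(R.from_matrix(T[:3,:3]).inv()*r).as_rotvec().round(3))
E
python3 -c "
from h import *
path([.29,.26,.23,.2,.17,.15,.1,.05,0])"
```

```text
th0 0.3217 model-measured offset [-0.03  0.32  0.51]
0.29 [0.     0.0001 0.0018] [ 0.032  0.003 -0.   ]
0.26 [0.     0.0002 0.0036] [ 0.062  0.003 -0.   ]
0.23 [0.     0.0002 0.0053] [ 0.092  0.003 -0.   ]
0.2 [0.     0.0001 0.0071] [ 0.122  0.003 -0.   ]
0.17 [ 0.     -0.      0.0088] [ 0.152  0.003 -0.   ]
0.15 [ 0.     -0.0002  0.01  ] [ 0.172  0.003 -0.   ]
0.1 [ 0.     -0.0006  0.013 ] [ 0.222  0.003 -0.   ]
0.05 [ 0.     -0.0012  0.016 ] [ 0.272  0.003 -0.   ]
0 [ 0.     -0.0019  0.019 ] [ 0.322  0.003 -0.   ]
```

```bash
echo '[{"finger_gap": 0, "tz": 0.0009, "ax": 0.016, "ay": 0.002}, {"finger_gap": 0, "tz": 0.0018, "ax": 0.032, "ay": 0.003}, {"finger_gap": 0, "tz": 0.0027, "ax": 0.047, "ay": 0.003}, {"finger_gap": 0, "tz": 0.0036, "ax": 0.062, "ay": 0.003}, {"finger_gap": 0, "tz": 0.0045, "ax": 0.077, "ay": 0.003}, {"finger_gap": 0, "tz": 0.0053, "ax": 0.092, "ay": 0.003}, {"finger_gap": 0, "tz": 0.0053, "ax": 0.092, "ay": 0.003}]' | python3 jog.py>/dev/null; python3 -c "
from h import *
state();path([.2,.17,.15,.1,.05,0])"
```

```text
t 14.53 tongue x -9.0 y -0.8 z 48.3 mm  yaw -0.0009 tilt 0.2286 roll 0.0002  F 6.4 0.7 5.5 grip 110 0.0160
th0 0.2286 model-measured offset [0.   0.3  0.39]
0.2 [-0.      0.0001  0.0017] [ 0.029 -0.     0.   ]
0.17 [-0.      0.0001  0.0035] [ 0.059 -0.     0.   ]
0.15 [-0.      0.0001  0.0046] [ 0.079 -0.     0.   ]
0.1 [-0.     -0.      0.0077] [ 0.129 -0.     0.   ]
0.05 [-0.     -0.0003  0.0107] [ 0.179 -0.     0.   ]
0 [-0.     -0.0008  0.0137] [ 0.229 -0.     0.   ]
```

Smooth, with light steady forces. Continue to 0.17.

```bash
echo '[{"finger_gap": 0, "tz": 0.0009, "ax": 0.015}, {"finger_gap": 0, "tz": 0.0017, "ax": 0.03}, {"finger_gap": 0, "tz": 0.0026, "ax": 0.045}, {"finger_gap": 0, "tz": 0.0035, "ax": 0.059}, {"finger_gap": 0, "tz": 0.0035, "ax": 0.059}]' | python3 jog.py>/dev/null; python3 -c "
from h import *
state()";  echo '[{"finger_gap": 0, "tz": 0.0009, "ax": 0.015}, {"finger_gap": 0, "tz": 0.0018, "ax": 0.03}, {"finger_gap": 0, "tz": 0.0018, "ax": 0.03}]' | python3 jog.py>/dev/null; python3 -c "
from h import *
state();path([.1,.08,.05,0])"
```

```text
t 14.95 tongue x -9.6 y -0.9 z 48.9 mm  yaw -0.0008 tilt 0.1699 roll 0.0002  F 5.6 0.1 4.4 grip 110 0.0160
t 15.20 tongue x -10.1 y -0.9 z 49.5 mm  yaw -0.0008 tilt 0.1398 roll 0.0002  F 3.2 1.3 7.4 grip 110 0.0165
th0 0.1398 model-measured offset [0.   0.39 0.63]
0.1 [-0.      0.0001  0.0024] [ 0.04 -0.    0.  ]
0.08 [-0.      0.0001  0.0036] [ 0.06 -0.    0.  ]
0.05 [-0.      0.0001  0.0054] [ 0.09 -0.    0.  ]
0 [-0.     -0.0001  0.0085] [ 0.14 -0.    0.  ]
```

```bash
echo '[{"finger_gap": 0, "ty": -0.0003, "tz": 0.0012, "ax": 0.02}, {"finger_gap": 0, "ty": -0.0006, "tz": 0.0024, "ax": 0.04}, {"finger_gap": 0, "ty": -0.0006, "tz": 0.0024, "ax": 0.04}]' | python3 jog.py>/dev/null; python3 -c "
from h import *
state()";  echo '[{"finger_gap": 0, "tz": 0.0012, "ax": 0.02}, {"finger_gap": 0, "tz": 0.0012, "ax": 0.02}]' | python3 jog.py>/dev/null; python3 -c "
from h import *
state();path([.06,.04,.02,0])"
```

```text
t 15.45 tongue x -10.5 y -0.9 z 50.0 mm  yaw -0.0009 tilt 0.1014 roll 0.0001  F 6.0 0.9 7.3 grip 110 0.0161
t 15.62 tongue x -10.6 y -0.9 z 50.0 mm  yaw -0.0008 tilt 0.0819 roll 0.0001  F 8.1 0.8 5.9 grip 110 0.0158
th0 0.0819 model-measured offset [0.   0.42 0.52]
0.06 [-0.      0.0001  0.0013] [ 0.022 -0.     0.   ]
0.04 [-0.      0.0001  0.0026] [ 0.042 -0.     0.   ]
0.02 [-0.      0.0001  0.0038] [ 0.062 -0.     0.   ]
0 [-0.      0.0001  0.005 ] [ 0.082 -0.     0.   ]
```

```bash
echo '[{"finger_gap": 0, "tz": 0.0013, "ax": 0.022}, {"finger_gap": 0, "tz": 0.0013, "ax": 0.022}]' | python3 jog.py>/dev/null; python3 -c "
from h import *
state()";  echo '[{"finger_gap": 0, "tz": 0.0013, "ax": 0.02}, {"finger_gap": 0, "tz": 0.0013, "ax": 0.02}]' | python3 jog.py>/dev/null; python3 -c "
from h import *
state()";echo '[{"finger_gap": 0, "tz": 0.0012, "ax": 0.02}, {"finger_gap": 0, "tz": 0.0012, "ax": 0.02}]' | python3 jog.py>/dev/null; python3 -c "
from h import *
state();path([.02,0])"
```

```text
t 15.78 tongue x -10.8 y -0.9 z 50.1 mm  yaw -0.0008 tilt 0.0601 roll 0.0001  F 10.7 0.5 4.6 grip 110 0.0162
t 15.95 tongue x -10.9 y -0.9 z 50.1 mm  yaw -0.0008 tilt 0.0403 roll 0.0001  F 11.5 -0.1 2.8 grip 110 0.0163
t 16.12 tongue x -11.1 y -0.9 z 50.1 mm  yaw -0.0008 tilt 0.0206 roll 0.0001  F 13.1 0.4 0.4 grip 109 0.0161
th0 0.0206 model-measured offset [ 0.    0.28 -0.08]
0.02 [-0.  0.  0.] [ 0.001 -0.     0.   ]
0 [-0.      0.0001  0.0013] [ 0.021 -0.     0.   ]
```

```bash
python3 - <<'E'
from h import *
o=ctrl.get_obs(); m=o['wrist_torque']; print('moment',m@EX,m@EY,m[2])
snap('scene','s4')
im=cv2.imread('pics/s4.png')[160:280,160:340]; cv2.imwrite('pics/s4c.png',cv2.resize(im,None,fx=4,fy=4,interpolation=2))
E
```

```text
moment 0.023011478766154243 -1.2251298610164665 0.10848532027585618
```

View pics/s4c.png

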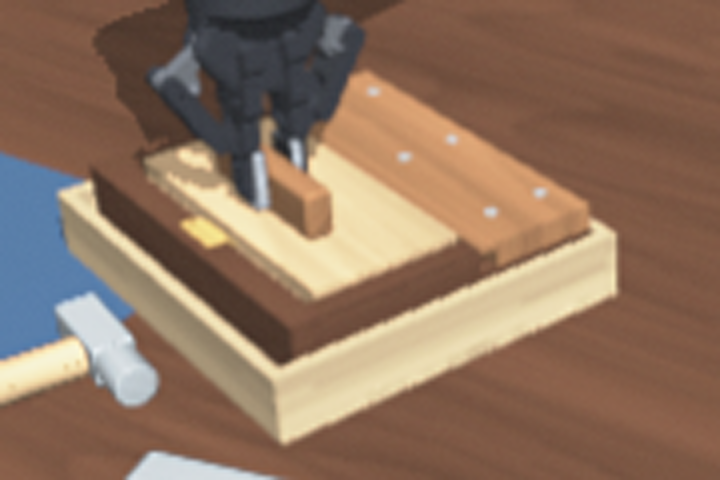

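The board lies in the opening with its far edge still slightly raised at the roller. The tool feels a moment of −1.2 N m, about 12 N at the catch. Now I press down with force feedback.

```bash
cat >> h.py <<'E'
def st2():
    state(); o=ctrl.get_obs(); print('   My %.2f'%(o['wrist_torque']@EY))
E
echo '[{"finger_gap": 0, "tz": 0.0007, "ax": 0.01}, {"finger_gap": 0, "tz": 0.0013, "ax": 0.02}, {"finger_gap": 0, "tz": 0.0013, "ax": 0.02}]' | python3 jog.py>/dev/null; python3 -c "
from h import *
st2()";  echo '[{"finger_gap": 0, "tz": 0.0008}, {"finger_gap": 0, "tz": 0.0008}]' | python3 jog.py>/dev/null; python3 -c "
from h import *
st2()"
```

```text
t 16.42 tongue x -11.3 y -0.9 z 50.8 mm  yaw -0.0007 tilt 0.0008 roll 0.0001  F 8.8 0.8 4.7 grip 110 0.0160
   My -1.41
t 16.58 tongue x -11.3 y -0.9 z 50.8 mm  yaw -0.0007 tilt 0.0011 roll 0.0001  F 7.1 1.0 9.0 grip 111 0.0161
   My -1.10
```

```bash
for i in 1; do echo '[{"finger_gap": 0, "tz": 0.0008}, {"finger_gap": 0, "tz": 0.0008}]' | python3 jog.py>/dev/null; python3 -c "
from h import *
st2()"; done; echo '[{"finger_gap": 0, "tz": 0.0006}, {"finger_gap": 0, "tz": 0.0006}]' | python3 jog.py>/dev/null; python3 -c "
from h import *
st2()"
```

```text
t 16.75 tongue x -11.3 y -0.9 z 50.8 mm  yaw -0.0007 tilt 0.0009 roll 0.0002  F 5.0 1.6 13.7 grip 111 0.0164
   My -0.68
t 16.92 tongue x -11.3 y -0.9 z 50.8 mm  yaw -0.0006 tilt 0.0007 roll 0.0001  F 2.9 2.3 15.2 grip 112 0.0160
   My -0.42
```

```bash
echo '[{"finger_gap": 0, "tz": 0.0006, "ax": 0.005}, {"finger_gap": 0, "tz": 0.0012, "ax": 0.01}, {"finger_gap": 0, "tz": 0.0012, "ax": 0.01}]' | python3 jog.py>/dev/null; python3 - <<'E'
from h import *
st2(); snap('scene','s5')
im=cv2.imread('pics/s5.png')[170:270,170:320]; cv2.imwrite('pics/s5c.png',cv2.resize(im,None,fx=5,fy=5,interpolation=2))
E
```

```text
t 17.17 tongue x -11.5 y -0.9 z 51.6 mm  yaw -0.0006 tilt -0.0101 roll 0.0002  F -4.7 3.7 23.2 grip 113 0.0164
   My -0.15
```

View pics/s5c.png

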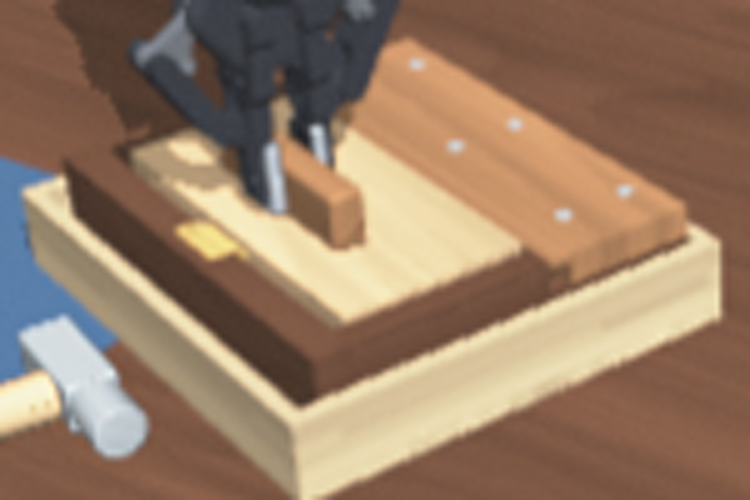

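The board now looks flush all round at about 26 N. I add a light push to the groove, relax the load, and open.

```bash
echo '[{"finger_gap": 0, "ty": -0.001, "tz": -0.0002, "ax": -0.005}, {"finger_gap": 0, "ty": -0.0015, "tz": -0.0002, "ax": -0.01}, {"finger_gap": 0, "ty": -0.0015, "tz": -0.0002, "ax": -0.01}]' | python3 jog.py>/dev/null; python3 -c "
from h import *
st2()"; echo '[{"finger_gap": 0, "tz": -0.0008}, {"finger_gap": 0, "ty": 0.0003, "tz": -0.0016}, {"finger_gap": 0, "ty": 0.0005, "tz": -0.0022}, {"finger_gap": 0, "ty": 0.0005, "tz": -0.0022}]' | python3 jog.py>/dev/null; python3 -c "
from h import *
st2()"
```

```text
t 17.47 tongue x -11.2 y -0.9 z 50.5 mm  yaw -0.0008 tilt 0.0051 roll -0.0001  F 8.3 1.8 15.8 grip 112 0.0161
   My -0.71
t 17.80 tongue x -11.3 y -0.9 z 50.6 mm  yaw -0.0008 tilt 0.0041 roll -0.0001  F 11.9 1.8 6.7 grip 110 0.0165
   My -1.54
```

```bash
echo '[{"finger_gap": 0, "ty": 0.001, "tz": -0.0005}, {"finger_gap": 0, "ty": 0.0015, "tz": -0.0005}, {"finger_gap": 0, "ty": 0.0015, "tz": -0.0005}]' | python3 jog.py>/dev/null; python3 -c "
from h import *
st2()"; echo '[{"finger_gap": 0.05}, {"finger_gap": 0.05}, {"finger_gap": 0.05}, {"finger_gap": 0.05, "tz": -0.02}, {"finger_gap": 0.085, "tz": -0.06}, {"finger_gap": 0.085, "tz": -0.1}, {"finger_gap": 0.085, "tz": -0.14}, {"finger_gap": 0.085, "tz": -0.18}, {"finger_gap": 0.085, "tz": -0.18}, {"finger_gap": 0.085, "tz": -0.18}, {"finger_gap": 0.085, "tz": -0.18}]' | python3 jog.py; python3 -c "
from h import *
import pickle
pickle.dump(snap('wrist','w5'),open('w5.pkl','wb'))"
```

```text
t 18.05 tongue x -11.3 y -0.9 z 50.9 mm  yaw -0.0007 tilt -0.0000 roll 0.0001  F 6.7 1.2 9.1 grip 111 0.0160
   My -0.94
t: 18.97
tool_pos: [0.5125, -0.2264, 0.2394]
tool_rot: [-2.508, -1.878, 0.007]
contact_force: [0.4, -0.1, -0.5]
opening: 0.085
grip_force: 0.0
```

View pics/w5.png

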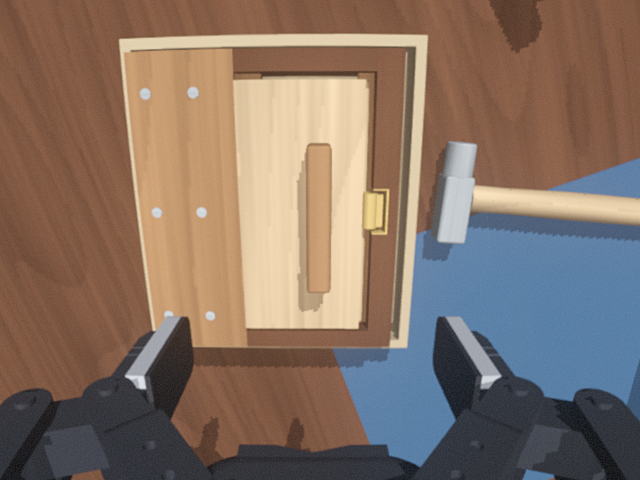

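The wrist view shows the board tight at the lip (column ≈240), with the brass roller (363–388, 212) overlapping its far edge and the bystanders untouched. I check heights and roller position numerically with a second view.

```bash
echo '[{"finger_gap": 0.085, "ty": -0.03}, {"finger_gap": 0.085, "ty": -0.06}, {"finger_gap": 0.085, "ty": -0.06}, {"finger_gap": 0.085, "ty": -0.06}, {"finger_gap": 0.085, "ty": -0.06}]' | python3 jog.py>/dev/null; python3 - <<'E'
from h import *
import pickle
pickle.dump(snap('wrist','w6'),open('w6.pkl','wb'))
A=[]
for f in('w3.pkl','w4.pkl','w5.pkl','w6.pkl'):
    o,im=pickle.load(open(f,'rb')); v=cam('wrist',o); h=cv2.cvtColor(im,cv2.COLOR_RGB2HSV).astype(int)
    c=proj(*v,EX*.6005+EY*MID+np.array([0,0,.056])); u,w=c.round().astype(int)
    m=(np.abs(h-[22,98,243])<[5,60,70]).all(2); m[:w-25]=0;m[w+25:]=0;m[:,:u-22]=0;m[:,u+22:]=0
    n,l,st,ce=cv2.connectedComponentsWithStats(m.astype(np.uint8)); i=1+st[1:,4].argmax(); b=st[i]
    print(f,'brass',b,'left edge s',[float((onz(*v,(b[0]+k,ce[i][1]),.055)[:2]@EX[:2]).round(4)) for k in(0,b[2])])
    if f[1] in'56':
        pale=((h[:,:,2]>180)&(h[:,:,1]<90)&(h[:,:,1]>40)).astype(np.uint8)
        q=[proj(*v,EX*(LIP-1e-3+x)+EY*(MID+y)+np.array([0,0,.06])) for x,y in((-.002,-.106),(-.002,.106),(.1,.106),(.1,-.106))]
        roi=np.zeros_like(pale); cv2.fillConvexPoly(roi,np.int32(q),1); pale&=roi
        hd=((h[:,:,1]>=94)&(h[:,:,2]>140)).astype(np.uint8); q=[proj(*v,EX*(LIP-1e-3+x)+EY*(MID+y)+np.array([0,0,.085])) for x,y in((.045,-.07),(.045,.07),(.08,.07),(.08,-.07))]
        r2=np.zeros_like(pale); cv2.fillConvexPoly(r2,np.int32(q),1); hd&=r2
        hd=cv2.morphologyEx(hd,cv2.MORPH_OPEN,np.ones((5,5),np.uint8))
        hb=cv2.boxPoints(cv2.minAreaRect(max(cv2.findContours(hd,0,1)[0],key=cv2.contourArea)))
        pc=max(cv2.findContours(cv2.morphologyEx(pale,cv2.MORPH_OPEN,np.ones((3,3),np.uint8)),0,1)[0],key=cv2.contourArea)[:,0]
        K=[pc[np.argmax(pc@np.array(d))] for d in((-1,-1),(1,-1),(1,1),(-1,1))]
        A.append((v,[x for x in K]+[hb[np.argmax(hb@np.array(d))] for d in((-1,-3),(1,-3),(1,3),(-1,3))]))
for n,a,b in zip(['TL','TR','BR','BL','hTL','hTR','hBR','hBL'],A[0][1],A[1][1]):
    P,e=tri([ray(*A[0][0],a),ray(*A[1][0],b)]); print(n,np.round(a),np.round(b),'x %.1f y %.1f z %.1f e %.1f'%(1e3*(P@EX-LIP+.001),1e3*(P@EY-MID),1e3*P[2],1e3*e[0]))
E
```

```text
w3.pkl brass [438 140  22  36 628] left edge s [0.593, 0.6119]
w4.pkl brass [344 138  20  36 652] left edge s [0.5937, 0.6105]
w5.pkl brass [ 349  186   35   50 1313] left edge s [0.5832, 0.611]
w6.pkl brass [ 423  186   35   50 1339] left edge s [0.5829, 0.6111]
TL [233  80] [316  79] x 1.3 y 97.9 z 64.0 e 0.2
TR [366  80] [446  81] x 97.3 y 98.0 z 54.7 e 0.1
BR [357 328] [426 327] x 95.8 y -101.1 z 60.6 e 0.3
BL [246 327] [315 327] x 0.6 y -101.7 z 58.7 e 0.2
hTL [306. 143.] [393. 143.] x 53.9 y 54.6 z 87.7 e 0.0
hTR [330. 143.] [417. 144.] x 70.2 y 54.4 z 90.1 e 0.3
hBR [330. 292.] [410. 293.] x 71.2 y -53.2 z 94.7 e 0.4
hBL [306. 292.] [386. 292.] x 53.4 y -53.7 z 92.4 e 0.0
```

```bash
python3 - <<'E'
from h import *
import pickle
for f in('w3.pkl','w4.pkl','w5.pkl','w6.pkl'):
    o,im=pickle.load(open(f,'rb')); v=cam('wrist',o); h=cv2.cvtColor(im,cv2.COLOR_RGB2HSV).astype(int)
    L=[]
    for dy in(-.008,-.004,0,.004,.008):
        # sample along tray x through the roller, in 0.25 mm steps at height .055
        ss=np.arange(.582,.616,.00025); uv=np.array([proj(*v,EX*s+EY*(MID+dy)+np.array([0,0,.056])) for s in ss],np.float32)
        pr=cv2.remap(im,uv[:,0].copy(),uv[:,1].copy(),cv2.INTER_LINEAR).reshape(-1,3).astype(int); L.append(pr)
    L=np.mean(L,0).round().astype(int); print(f); print(' '.join('%.1f:%d,%d,%d'%(1e3*s,*c) for s,c in zip(ss[::5],L[::5])))
E
```

```text
w3.pkl
582.0:190,171,141 583.2:151,130,103 584.5:113,88,63 585.7:172,135,98 587.0:199,157,115 588.2:167,130,96 589.5:157,122,89 590.7:155,119,87 592.0:146,116,81 593.2:159,136,88 594.5:192,166,109 595.7:214,187,124 597.0:231,204,138 598.2:242,216,148 599.5:246,220,152 600.7:244,218,150 602.0:240,214,147 603.2:229,202,137 604.5:230,204,139 605.7:239,212,145 607.0:241,215,147 608.2:238,212,144 609.5:182,157,101 610.7:114,94,62 612.0:135,114,74 613.2:216,190,126 614.5:207,177,119 615.7:146,107,80
w4.pkl
582.0:188,171,143 583.2:192,174,143 584.5:192,173,143 585.7:190,173,142 587.0:182,164,133 588.2:183,147,111 589.5:200,157,115 590.7:167,129,94 592.0:156,121,87 593.2:161,134,89 594.5:197,171,111 595.7:220,194,130 597.0:235,209,142 598.2:246,219,151 599.5:246,219,152 600.7:243,216,150 602.0:236,209,143 603.2:221,196,131 604.5:229,202,136 605.7:241,215,147 607.0:241,215,147 608.2:238,212,144 609.5:174,146,96 610.7:123,100,67 612.0:201,175,115 613.2:219,191,128 614.5:153,116,84 615.7:142,102,78
w5.pkl
582.0:244,218,181 583.2:247,222,185 584.5:248,222,185 585.7:247,222,185 587.0:246,221,183 
[... 214 characters left out ...]
8 603.2:217,190,127 604.5:220,194,129 605.7:237,210,143 607.0:237,211,143 608.2:236,210,142 609.5:178,150,98 610.7:117,93,62 612.0:186,160,103 613.2:221,193,129 614.5:155,117,84 615.7:140,99,77
w6.pkl
582.0:242,216,179 583.2:244,219,182 584.5:247,222,185 585.7:247,223,185 587.0:246,222,184 588.2:246,220,183 589.5:245,220,182 590.7:245,220,183 592.0:245,219,183 593.2:242,216,179 594.5:207,181,133 595.7:205,178,116 597.0:222,196,130 598.2:236,210,142 599.5:240,213,145 600.7:238,211,143 602.0:235,208,141 603.2:224,198,133 604.5:223,197,131 605.7:236,209,142 607.0:237,211,143 608.2:235,208,140 609.5:190,164,106 610.7:119,96,64 612.0:142,118,76 613.2:216,190,125 614.5:198,168,112 615.7:144,104,78
```

The roller sits where it did before closing (bright peak at 599.5 mm, end at 609.5 mm), and the board edge lies beneath it at lip +96 mm. So the catch has sprung back over a flush board, and I hand the job in.

```bash
python3 -c "
from station import ctrl
print(ctrl.finish_job())"
```

```text
the job is handed in; nothing more can be done
None
```

The loose deck board is home: flush, tight in the groove and held down by the roller catch as far as the cameras and forces show. I released it and handed the job in at about 19.5 s, but the hand-in gave no pass or fail.

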